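# Offer the long batten in behind the cabinet's face frame

## Robot

A 7-joint arm with a two-finger parallel gripper is mounted at the origin on the work surface. World frame = base frame: x ahead of the robot, y to its left, z up, the work surface at z = 0. Lengths are in m, angles in degrees, forces in N, time in s.
With the tool pointing down it reaches from about 0.425 to 0.875 m from the base axis. Payload 4.7 kg.
Tool frame: the origin (TCP) lies midway between the tips of the shut fingers; the grasp point (between the pads) lies 19 mm behind it; z points along the fingers, y is the line along which they close (so a half turn about z gives the same grasp; the last joint's range is limited). The gripper opens to 87 mm and grips with 3 to 60 N. Pads are 19 mm wide; open, the fingers measure 117 mm over their backs; the gripper's body (75 mm by 190 mm) begins 51 mm behind the grasp point.
Start: joints at [-71.499, 18.392, -4.016, 83.108, 1.295, 78.541, -3.26], TCP at [0.198, 0.619, 0.196] pointing down, gripper open.
Joint ranges: [-163.93, 163.93], [-17.29, 119.83], [-79.2, 71.16], [3.27, 140.29], [-89.18, 269.18], [5.43, 117.66], [-154.24, 154.24]. Speed limits (degrees/s): [147.25, 147.25, 180, 180, 180, 180, 180].

## Interface

Orientations are given as [roll, pitch, yaw] about the fixed x, y, z axes, in that order (R = Rz(yaw) Ry(pitch) Rx(roll)).
In Python, from cell import env, viewer, boxes_of, masks_of gives the robot as it stands. The module is installed in compiled form; this text tells all that it offers.
- The arm moves only by the tool apply_moves, never from a script. Its argument "moves" is a list of rows, each a list of 7 numbers: the shift along the tool's x, y, z scaled (see below), then the turn, a rotation vector about the tool's x, y, z scaled (see below), then the opening, from 0 (shut) to 1 (fully open). A call has 1 to 20 rows; each row is the pose to reach, as a shift and turn from the pose commanded when the call began, along the tool's axes at that moment; what a row does not reach only later rows make up. The controller multiplies each number of a shift by 0.2 m and each number of a turn by 1.5 rad. A row lasts 1/10 s, in which the tool goes at most 50 mm and 8.59 degrees, less where a joint would pass 70% of its speed; a pose out of reach is approached as far as the arm can. A call with a number of a shift or a turn outside -1 to 1 is refused whole. A call with a gripper value outside its range is refused whole. The fingers move at their own pace and stop on an object; "grip_force" is the grip in N (left out, the last holds). Time passes only in rows, so rows that repeat a pose let the fingers close. It gives the time, the measured TCP pose, the force, the opening and the grip force at its end, in the units of the state.
- env.get_obs(): the state, without advancing time (a new reading comes with each control period).
- viewer.read_camera(name): name is "scene" or "top" or "wrist"; returns the picture (400x640x3 uint8, red, green, blue); there is no depth.
- viewer.get_calibration(name): a dict with "fov_y" (degrees; the focal length in pixels is half the picture's height over the tangent of half this angle, whatever the lens; pixels are square), "cx", "cy" (the principal point, pixels), "k1" (the pictures are not rectified: a ray, as slopes to the right and down, at radius r is drawn at 1 + k1 r^2 times it, then the intrinsics apply), "position" and "orientation" of the camera in the world. Camera axes: x right, y up, looking along -z (the intrinsics and any distortion apply to the point x, -y, -z); pixel columns grow to the right and rows downward; lengths in m; the calibration is good to about 2 mm. A picture is of the moment at which its call begins: read the wrist's pose just before it. get_calibration takes no time and is no camera call; for the wrist camera it gives the pose at the moment of the call.
- env.sign_off(): hands the job in; it is judged then, once.
Trained networks look in the newest picture that a camera, given by its name, has taken for a name from the list of things; names that differ only in an ending like _2 or _b are one class to them, and where a whole thing is asked for, a point or a joint stands for the part that bears it (a point fixed in the world has none). Each returns a list of dicts, best first, with "conf" (0 to 1); they miss things now and then, are a little off and sometimes report something else, mostly with a low value. They report only what shows in the picture. A call takes as long as a camera call.
- boxes_of(camera, target): "location" ([column, row] in pixels, amid what is visible of it).
- masks_of(camera, target): "pixels" (400x640 bool, what is visible of it) and "location" ([column, row] in pixels, amid what is visible of it).
The state is a dict: "time_s": time; "qpos": joint angles; "joint_velocities": joint speeds; "effort": joint torques, N m; "tool_pos": TCP position; "tool_rot": TCP orientation; "force": force on the tool from outside, world axes, zero at the start; "wrist_torque": the same for the moment, N m; "grip_width": finger opening in m; "grasp_force": force on a finger pad.
Only numpy, scipy, OpenCV 4.12 (cv2) and the standard library are available. Lean on these libraries where they do the work, as an engineer would, in place of code of your own. Each camera call takes 0.05 s, during which the arm holds its last target. There are 200 camera calls.

## Task

Pick up the longest of the three battens, tilt it in end first through the opening of the face frame of the cabinet that lies on its back, without forcing it, and bring it level inside. Finish while holding it there in the gripper: all of it below the frame, centred under the opening and in line with the opening's long way, both ends tucked under the frame, clear of the frame, walls and floor. Leave everything else on the bench where it is.

Things in the scene. Friction and masses are not known exactly. Their poses are not given: they have to be found in the camera images.
- batten: the longest of three loose square-cut pine battens lying on the bench: 220 mm long, 22 mm wide, 28 mm high, 55 to 100 g. Origin: centre of its underside; x along its length, z up. It lies on its 22 mm face, roughly along world x; which of the three places it has varies. The two ends are alike
- batten_mid (a point): the centre of the long batten (14 mm above its origin)
- batten_end_a (a point): centre of the long batten's end face at its own -x, 110 mm from the middle
- batten_end_b (a point): centre of the long batten's other end face, at its own +x
- carcass: plywood cabinet carcass on its back, face frame up, fixed to the bench. Outside 214 mm (its x) by 324 mm (its y) by 130 mm high; origin: centre of its underside, z up. Walls 12 mm, floor of the inside at 9 mm; inside 190 by 300 mm. On top a flat pine face frame 10 mm thick (z 120 to 130 mm) with one rectangular opening in its middle. 20 mm high wooden bench stops at its end walls
- opening (a point): centre of the opening, at the frame's upper face, 130 mm above the bench; axes as the carcass. The opening is 130 mm along x by 180 mm along y. Under the frame the inside reaches 60 mm beyond it at each end (y), 30 mm at each side (x). The batten does not go in flat, even cornerwise: one end goes in first, tilted, far under the frame, until the other end comes in
- batten_b: another loose batten, 150 mm long, same 22 x 28 mm section; leave alone
- batten_c: another loose batten, 115 mm long, same section; leave alone
- glue: white glue bottle with an orange cap, 52 mm across, 130 mm high, upright; origin: centre of its underside; leave alone
- tin: upright tin, 72 mm across, 90 mm high; origin: centre of its underside; leave alone
- pot: clay-coloured cup, 84 mm across, 85 mm high; origin: centre of its underside; leave alone
- tape: black tape measure case, 66 x 36 x 60 mm; origin: centre of its underside; leave alone
- hammer: hammer lying on the bench to the robot's front left, roughly along world y, 260 mm long; origin near its middle; leave alone
- offcut: hardwood block 90 x 60 x 45 mm; origin: centre of its underside; leave alone

How it is judged (in metres and radians):
On the way:
1. the long batten is held in the gripper, its middle at least 80 mm above the bench (height (world z) of batten_mid above 0.08 m and contact force between the fingers and batten above 1 N), for 0.2 s.
At the end, for the whole second after the job is handed in: Held still in the gripper, touching no part of the carcass: middle within 25 mm (across) and 15 mm (along) of the opening's centre, length within 8 degrees of the opening's long way and of level, both end centres 25.5 to 97 mm below the frame's upper face (x of batten_mid in the frame of opening between -0.025 and 0.025 m and y of batten_mid in the frame of opening between -0.015 and 0.015 m and z of batten_end_a in the frame of opening between -0.097 and -0.0255 m and z of batten_end_b in the frame of opening between -0.097 and -0.0255 m and angle between the x axis of batten and the y axis of carcass, either way round below 0.14 rad and contact force between the fingers and batten above 1.5 N and contact force between batten and carcass below 0.2 N and linear speed of batten below 0.03 m/s); the arm keeps its last pose, push and grip.
It fails at once if the batten is forced against the carcass with more than 40 N (contact force between batten and carcass above 40 N).
It fails at once if the arm or gripper pushes the carcass with more than 40 N (contact force between the arm and carcass above 40 N).
It fails at once if another thing on the bench is moved more than 30 mm (distance of any of batten_b, batten_c, glue, tin, hammer, tape, pot, offcut from where it was at the start of the episode above 0.03 m).
It also fails if it takes over 46 s, if anything falls off the work surface, if the arm or the gripper's body presses on something with over 40 N, if the wrist force passes 120 N, or if a joint passes its speed limit or range.

## Working session

There is one attempt and no reset: what is moved stays moved. The work goes in short steps, Python scripts to look and compute and a tool call to move; the robot and the scene stay as the last step left them, time stands still between calls to the robot, and variables do not carry over. Pictures are saved under pics/ and viewed, at most 10 in all, crops included, and the job is handed in when it is done.

Besides the shell and the picture viewer there is one more tool, called after "Emit:" as name([rows], argument=value, ...), one row to a line, values as JSON. apply_moves: Moves the arm, as the interface text tells. Shifts and turns lie within -1 to 1; 1 stands for 0.2 m of shift or 1.5 rad of turn. Its arguments: {"type":"object","properties":{"moves":{"type":"array","items":{"type":"array","items":{"type":"number","minimum":-1,"maximum":1}}},"grip_force":{"type":"number"}},"required":["moves"]}

```bash
mkdir -p pics
python3 - <<'E'
from cell import env,viewer,boxes_of,masks_of
import cv2,numpy as np
o=env.get_obs();print(o['tool_pos'],o['tool_rot'],o['time_s'])
for c in['top','scene']:
    im=viewer.read_camera(c);cv2.imwrite(f'pics/{c}0.png',im[:,:,::-1]);print(c,viewer.get_calibration(c))
    for t in['batten','carcass']:
        for m in masks_of(c,t): print(t,round(m['conf'],2),np.round(m['location']),cv2.minAreaRect(cv2.findNonZero(m['pixels'].astype('uint8'))))
E
```

```text
[0.19738581 0.61868269 0.19477068] [-1.79890684e+02  2.49479601e-03  1.62309339e+02] 0.0
top {'fov_y': 45.328724648915895, 'cx': 317.60270785832523, 'cy': 209.77938842123342, 'k1': -0.08814213361343075, 'position': array([0.40986838, 0.04306754, 1.434439  ]), 'orientation': array([ 4.63205001e+00, -4.83409660e-02, -8.87655120e+01])}
batten 0.96 [212. 218.] ((211.1814727783203, 215.4531707763672), (73.74524688720703, 9.245488166809082), 75.52970886230469)
batten 0.76 [275. 211.] ((276.0, 214.0), (50.0, 8.0), 90.0)
batten 0.63 [248. 220.] ((244.4654998779297, 220.9137725830078), (39.92449951171875, 9.099071502685547), 68.19859313964844)
carcass 0.63 [406. 219.] ((403.51910400390625, 220.73170471191406), (132.05624389648438, 79.13016510009766), 5.142764568328857)
scene {'fov_y': 50.893101373092364, 'cx': 323.38436217423805, 'cy': 199.59192633020456, 'k1': 0.01292782190419689, 'position': array([ 1.56541281, -0.55426234,  0.96793524]), 'orientation': array([54.70292505,  0.28230709, 60.96554969])}
batten 0.71 [372. 204.] ((373.3965759277344, 201.24139404296875), (29.5439510345459, 10.635822296142578), 23.198591232299805)
batten 0.68 [356. 212.] ((356.41802978515625, 211.59835815429688), (35.46622085571289, 9.090619087219238), 39.80556869506836)
batten 0.6 [399. 196.] ((397.5000305175781, 196.0), (52.771202087402344, 9.391484260559082), 26.56505012512207)
carcass 0.91 [262. 230.] ((257.4964599609375, 229.18861389160156), (72.48082733154297, 117.28173065185547), 72.6459732055664)
carcass 0.38 [399. 195.] ((397.3000183105469, 195.90000915527344), (51.42955780029297, 8.49705696105957), 26.56505012512207)
```

Run:
```python
import cv2
a=cv2.imread('pics/top0.png');cv2.imwrite('pics/topz.png',cv2.resize(a[110:310,170:490],(800,500),interpolation=cv2.INTER_CUBIC))
```

```text
(no output)
```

View pics/topz.png

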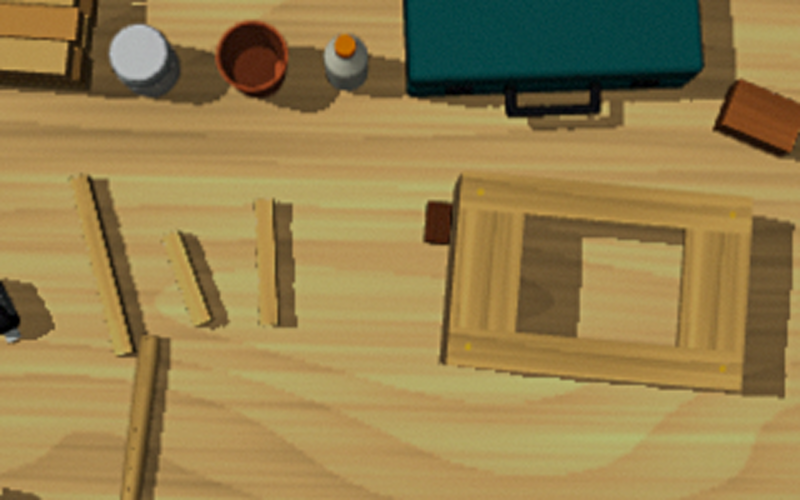

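View pics/scene0.png

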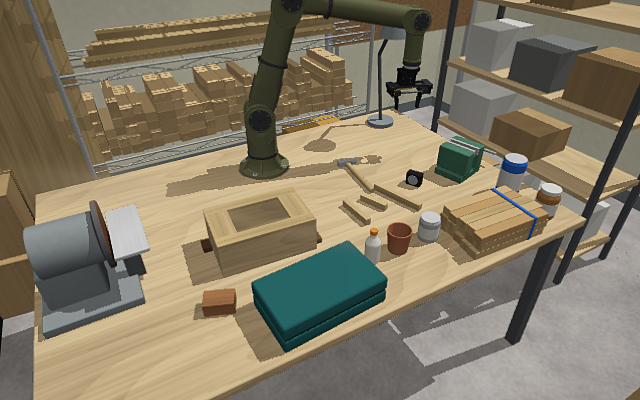

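Top view (crop): the long batten is the leftmost, from (80,178) to (125,352), and its lower end is close to the hammer handle at (150,340). The opening's corners are at about (522,213), (686,228), (680,347) and (516,333).

```bash
cat > h.py <<'E'
import numpy as np,cv2
from cell import env,viewer,boxes_of,masks_of
from scipy.spatial.transform import Rotation as R
def ray(cal,px):
    f=200/np.tan(np.radians(cal['fov_y']/2));K=np.array([[f,0,cal['cx']],[0,f,cal['cy']],[0,0,1.]])
    p=cv2.undistortPoints(np.float64(px).reshape(-1,1,2),K,np.array([cal['k1'],0,0,0.]))[:,0]
    return R.from_euler('xyz',cal['orientation'],degrees=True).apply(np.c_[p[:,0],-p[:,1],-np.ones(len(p))])
def pos(cal,px,z):
    d=ray(cal,px);c=np.array(cal['position']);return c+d*((z-c[2])/d[:,2])[:,None]
def goal(p,rpy):
    """row numbers from current pose to target TCP pose"""
    o=env.get_obs();A=R.from_euler('xyz',o['tool_rot'],degrees=True);B=R.from_euler('xyz',rpy,degrees=True)
    return np.round(np.r_[A.inv().apply(np.array(p)-o['tool_pos'])/.2,(A.inv()*B).as_rotvec()/1.5],3)
E
python3 - <<'E'
from h import *
c=viewer.get_calibration('top')
f=lambda l,z:print(np.round(pos(c,[[170+u/2.5,110+v/2.5] for u,v in l],z),4)[:,:2].tolist())
f([(72,176),(92,176),(133,350),(115,354)],.028)
f([(522,213),(686,228),(680,347),(516,333)],.13)
f([(462,175),(750,198),(742,390),(443,362)],.13)
f([(142,337),(168,337)],.02)
f([(165,235),(181,231),(213,320),(196,326)],.028)
E
```

```text
[[0.6039, 0.3999], [0.6044, 0.3758], [0.3993, 0.319], [0.3941, 0.3402]]
[[0.5593, -0.1228], [0.5468, -0.3044], [0.4159, -0.298], [0.4278, -0.1177]]
[[0.5999, -0.0562], [0.5818, -0.3763], [0.3702, -0.367], [0.3947, -0.0387]]
[[0.4148, 0.3104], [0.4156, 0.2795]]
[[0.5357, 0.2859], [0.5409, 0.267], [0.4367, 0.2258], [0.4292, 0.2456]]
```

Run:
```python
from h import *
print(goal([.5,.359,.18],[180,0,196]),viewer.get_calibration('wrist'))
```

```text
[-1.836 -0.779  0.078 -0.    -0.    -0.392] {'fov_y': 60.73432447215503, 'cx': 319.4415497651375, 'cy': 196.03202465182505, 'k1': -0.017462240679989825, 'position': array([0.12367494, 0.64387797, 0.38392474]), 'orientation': array([-1.65505253e+01,  6.35920983e-02,  7.23747644e+01])}
```

Emit:
apply_moves([
  [-0.92,-0.39,0.04,0,0,0,0.7],
  [-0.92,-0.39,0.04,0,0,0,0.7],
  [-0.92,-0.39,0.04,0,0,0,0.7],
  [-0.92,-0.39,0.04,0,0,0,0.7],
  [-0.92,-0.39,0.04,0,0,0,0.7],
  [-0.92,-0.39,0.04,0,0,0,0.7],
])

```text
time_s: 0.9
tool_pos: [0.3506, 0.4879, 0.188]
tool_rot: [180.0, -0.0, 162.1]
force: [-1.4, 1.2, -0.7]
grip_width: 0.0615
grasp_force: 0.0
```

Emit:
apply_moves([
  [-0.916,-0.389,0.038,0,0,-0.39,0.7],
  [-0.916,-0.389,0.038,0,0,-0.39,0.7],
  [-0.916,-0.389,0.038,0,0,-0.39,0.7],
  [-0.916,-0.389,0.038,0,0,-0.39,0.7],
  [-0.916,-0.389,0.038,0,0,-0.39,0.7],
  [-0.916,-0.389,0.038,0,0,-0.39,0.7],
  [-0.916,-0.389,0.038,0,0,-0.39,0.7],
])

```text
time_s: 1.6
tool_pos: [0.4982, 0.3618, 0.1801]
tool_rot: [179.9, -0.1, -164.0]
force: [-0.2, 0.1, -0.1]
grip_width: 0.0613
grasp_force: 0.0
```

Run:
```python
from h import *
c=viewer.get_calibration('wrist');im=viewer.read_camera('wrist');cv2.imwrite('pics/w1.png',im[:,:,::-1])
o=env.get_obs();print(o['tool_pos'],o['tool_rot'],o['qpos'],o['time_s'])
for m in masks_of('wrist','batten'):
    r=cv2.minAreaRect(cv2.findNonZero(m['pixels'].astype('uint8')));b=pos(c,cv2.boxPoints(r),.028)
    print(round(m['conf'],2),np.round(m['location']),np.round(r[1]),np.round(b[:,:2],3).tolist(),np.round(b.mean(0),4))
```

```text
[0.49774736 0.36227279 0.18020638] [ 1.79903945e+02 -4.62661619e-02 -1.63963215e+02] [-42.94671869  14.53020824   5.38793032  89.8650171   -1.50298556
  75.67848448  68.67864006] 1.65
0.89 [133. 125.] [ 38. 151.] [[0.586, 0.159], [0.435, 0.151], [0.428, 0.186], [0.578, 0.198]] [0.5066 0.1737 0.028 ]
0.69 [225. 130.] [121.  29.] [[0.437, 0.23], [0.425, 0.254], [0.531, 0.301], [0.545, 0.274]] [0.4847 0.2649 0.028 ]
0.58 [318. 163.] [209.  23.] [[0.398, 0.322], [0.392, 0.343], [0.6, 0.407], [0.607, 0.383]] [0.4995 0.3637 0.028 ]
```

View pics/w1.png

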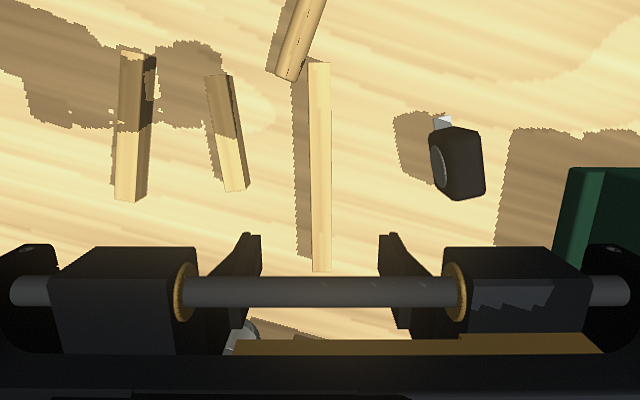

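The long batten (columns 308–331, rows 62–272) sits between the open fingers and lines up with them. The hammer handle near its far end is well clear. I'll descend and grip.

Emit:
apply_moves([
  [-0.009,0,0.3,0,0,0,0.7],
  [-0.009,0,0.5,0,0,0,0.7],
  [-0.009,0,0.7,0,0,0,0.7],
  [-0.009,0,0.8,0,0,0,0.7],
  [-0.009,0,0.88,0,0,0,0.7],
  [-0.009,0,0.88,0,0,0,0.7],
  [-0.009,0,0.88,0,0,0,0],
  [-0.009,0,0.88,0,0,0,0],
  [-0.009,0,0.88,0,0,0,0],
  [-0.009,0,0.88,0,0,0,0],
  [-0.009,0,0.88,0,0,0,0],
  [-0.009,0,0.88,0,0,0,0],
], grip_force=35)

```text
time_s: 2.9
tool_pos: [0.5019, 0.3598, 0.0046]
tool_rot: [180.0, 0.0, -164.2]
force: [-0.4, -1.2, -0.2]
grip_width: 0.0208
grasp_force: 0.0
```

Emit:
apply_moves([
  [0,0,0,0,0,0,0],
  [0,0,0,0,0,0,0],
  [0,0,0,0,0,0,0],
], grip_force=35)

```text
time_s: 3.2
tool_pos: [0.5018, 0.3597, 0.0042]
tool_rot: [180.0, -0.0, -164.2]
force: [0.7, -0.2, 0.3]
grip_width: 0.0023
grasp_force: 0.0
```

Run:
```python
from h import *
im=viewer.read_camera('wrist');cv2.imwrite('pics/w2.png',im[:,:,::-1])
```

```text
(no output)
```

View pics/w2.png

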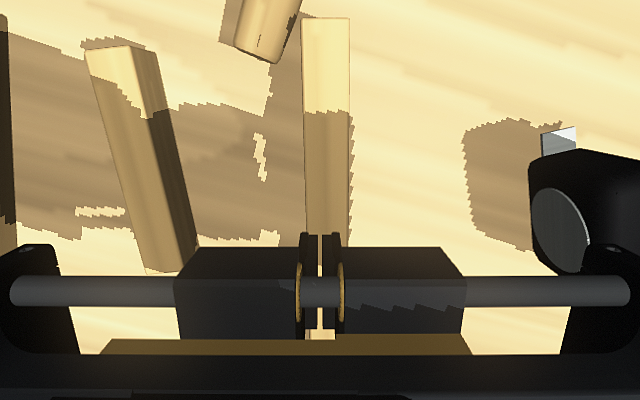

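The picture shows the fingers nearly shut (cols 300–345) over the batten's line, and the grip found nothing. I'll enlarge that part.

Run:
```python
from h import *
a=cv2.imread('pics/w2.png');b=cv2.imread('pics/w1.png')
z=lambda i:cv2.resize(i,(400,600),interpolation=cv2.INTER_CUBIC)
cv2.imwrite('pics/w2z.png',np.hstack([z(a[210:360,275:375]),z(b[210:360,275:375])]))
im=viewer.read_camera('scene');cv2.imwrite('pics/s2z.png',cv2.resize(im[130:260,310:470,::-1],(740,600),interpolation=cv2.INTER_CUBIC))
o=env.get_obs();print(o)
```

```text
{'time_s': 3.3, 'qpos': array([-42.24305867,  23.4518955 ,   5.04921314,  99.64563866,
        -2.39676815,  57.00660195,  69.52169043]), 'joint_velocities': array([-0.00498477,  0.02328538, -0.00499824,  0.04544159, -0.07516601,
        0.0078401 , -0.07977969]), 'effort': array([ 4.34509348e-03, -4.89962232e+01,  1.51023254e+00, -2.66903168e+01,
        1.76730804e-02,  8.64564674e-02, -6.27258851e-05]), 'tool_pos': array([0.50177084, 0.35974784, 0.00423766]), 'tool_rot': array([ 1.79997416e+02, -1.03623075e-03, -1.64174947e+02]), 'force': array([ 0.10148207, -0.16264117, -0.62627545]), 'wrist_torque': array([0.08142653, 0.0316899 , 0.0108703 ]), 'grasp_force': 0.0, 'grip_width': 0.0005716327802093425}
```

View pics/w2z.png

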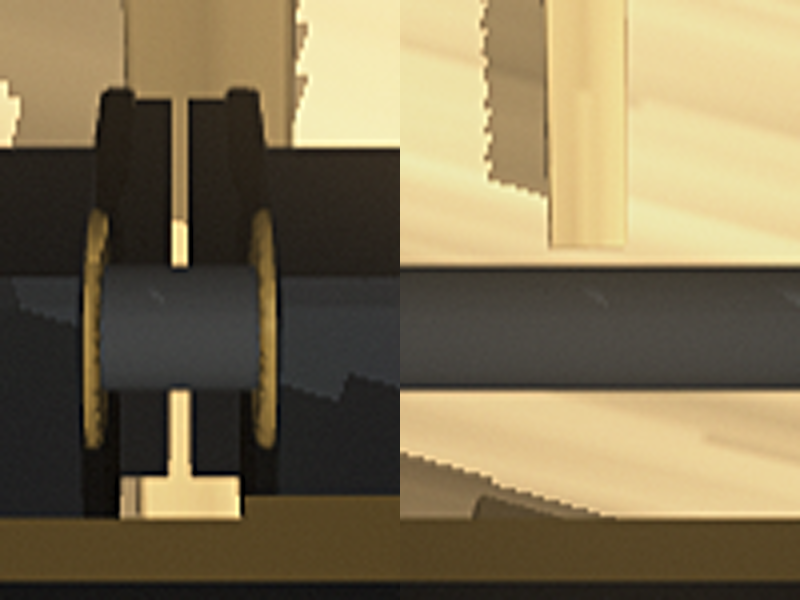

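View pics/s2z.png

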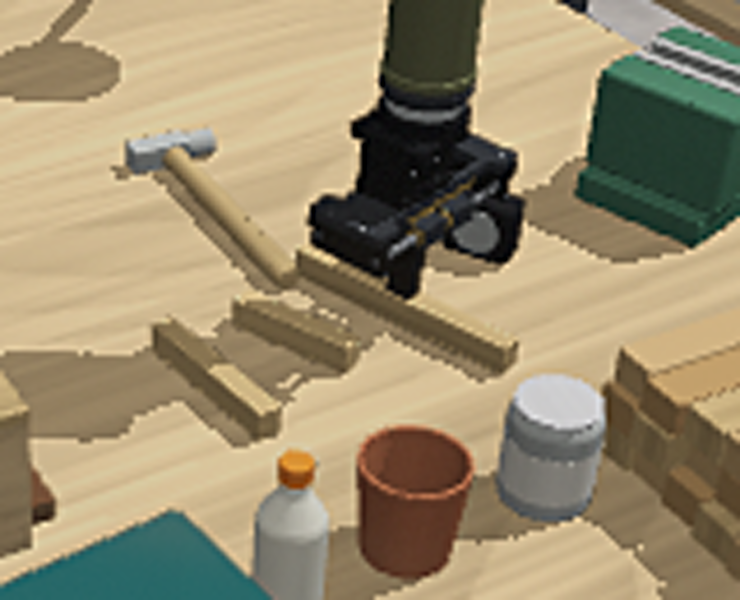

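Run:
```python
from h import *
def proj(c,P):
    p=R.from_euler('xyz',c['orientation'],degrees=True).inv().apply(np.atleast_2d(P)-c['position'])
    s=np.c_[p[:,0],-p[:,1]]/-p[:,2:];r2=(s**2).sum(1)[:,None];f=200/np.tan(np.radians(c['fov_y']/2))
    return s*(1+c['k1']*r2)*f+[c['cx'],c['cy']]
t=env.get_obs()['tool_pos'];print(t)
b=np.array([.4995,.363]);u=np.array([np.cos(np.radians(16)),np.sin(np.radians(16))])
v=np.array([-u[1],u[0]])
for n in['scene','wrist']:
    c=viewer.get_calibration(n);print(n,c['position'])
    q=[t,t+[0,0,.03],t+[0,0,.06]]+[np.r_[b+s*.11*u+w*.011*v,.028] for s in(-1,1) for w in(-1,1)]
    x=proj(c,q);print(np.round((x-[310,130])*4.62 if n=='scene' else x).tolist())
    # batten mask corners
    for m in masks_of(n,'batten'):
        r=cv2.minAreaRect(cv2.findNonZero(m['pixels'].astype('uint8')));print(round(m['conf'],2),np.round(cv2.boxPoints(r)).tolist(),np.round(pos(c,cv2.boxPoints(r),.028)[:,:2],3).tolist())
```

```text
[0.50177084 0.35974784 0.00423766]
scene [ 1.56541281 -0.55426234  0.96793524]
[[395.0, 312.0], [398.0, 283.0], [402.0, 254.0], [291.0, 243.0], [307.0, 233.0], [499.0, 345.0], [515.0, 334.0]]
0.98 [[371.0, 190.0], [376.0, 181.0], [423.0, 203.0], [419.0, 212.0]] [[0.438, 0.285], [0.39, 0.34], [0.61, 0.407], [0.648, 0.355]]
0.5 [[335.0, 164.0], [345.0, 151.0], [382.0, 180.0], [372.0, 193.0]] [[0.188, 0.263], [0.11, 0.362], [0.398, 0.366], [0.455, 0.277]]
0.49 [[358.0, 200.0], [362.0, 191.0], [389.0, 203.0], [385.0, 212.0]] [[0.469, 0.204], [0.426, 0.251], [0.544, 0.294], [0.582, 0.247]]
wrist [0.42717979 0.33923773 0.19267183]
[[318.0, 231.0], [318.0, 253.0], [318.0, 284.0], [301.0, 14.0], [351.0, 14.0], [307.0, 408.0], [342.0, 407.0]]
0.96 [[-0.0, 15.0], [16.0, 15.0], [16.0, 255.0], [0.0, 255.0]] [[0.433, 0.194], [0.431, 0.201], [0.551, 0.204], [0.553, 0.196]]
0.7 [[83.0, 50.0], [151.0, 34.0], [205.0, 264.0], [136.0, 280.0]] [[0.437, 0.231], [0.422, 0.26], [0.527, 0.304], [0.547, 0.269]]
0.6 [[300.0, 16.0], [349.0, 15.0], [354.0, 339.0], [305.0, 339.0]] [[0.398, 0.322], [0.392, 0.343], [0.551, 0.395], [0.56, 0.368]]
```

The fingertips sit about 25–28 mm higher than the reported TCP implies: both the wrist and scene pictures show them ending just above the batten's top. I'll open, go 15 mm lower while watching the force, and grip again.

Emit:
apply_moves([
  [0,0,0,0,0,0,0.6],
  [0,0,0,0,0,0,0.6],
  [0,0,0,0,0,0,0.6],
  [0,0,0,0,0,0,0.6],
  [0,0,0,0,0,0,0.6],
  [0,0,0,0,0,0,0.6],
  [0,0,0.03,0,0,0,0.6],
  [0,0,0.06,0,0,0,0.6],
  [0,0,0.075,0,0,0,0.6],
  [0,0,0.075,0,0,0,0.6],
])

```text
time_s: 4.4
tool_pos: [0.5012, 0.3592, -0.0118]
tool_rot: [-180.0, -0.1, -164.2]
force: [0.7, -0.4, -0.0]
grip_width: 0.0521
grasp_force: 0.0
```

Emit:
apply_moves([
  [0,0,0,0,0,0,0],
  [0,0,0,0,0,0,0],
  [0,0,0,0,0,0,0],
  [0,0,0,0,0,0,0],
  [0,0,0,0,0,0,0],
  [0,0,0,0,0,0,0],
  [0,0,0,0,0,0,0],
], grip_force=35)

```text
time_s: 5.1
tool_pos: [0.5019, 0.3601, -0.0105]
tool_rot: [180.0, 0.0, -164.2]
force: [-1.0, 0.1, -0.2]
grip_width: 0.0219
grasp_force: 35.0
```

Gripped at 35 N, and the fingers stop on 22 mm. I'll lift it straight up, then plan the insertion path in 2D using the clearances.

Emit:
apply_moves([
  [0,0,-0.1,0,0,0,0],
  [0,0,-0.25,0,0,0,0],
  [0,0,-0.45,0,0,0,0],
  [0,0,-0.65,0,0,0,0],
  [0,0,-0.85,0,0,0,0],
  [0,0,-1,0,0,0,0],
  [0,0,-1,0,0,0,0],
])

```text
time_s: 5.8
tool_pos: [0.5043, 0.3612, 0.1948]
tool_rot: [179.8, 0.5, -164.2]
force: [0.9, 0.4, -1.4]
grip_width: 0.0215
grasp_force: 35.0
```

```bash
cat > plan.py <<'E'
import numpy as np
from scipy.sparse import coo_matrix
from scipy.sparse.csgraph import dijkstra
Y=np.arange(-60,61,4.);Z=np.arange(75.5,240,4.);T=np.arange(0,41,2.)
lin=lambda a,b:np.linspace(a,b,int(np.ceil(abs(b-a)/4))+1)
def outline(x0,x1,z0,z1):
    a=lin(x0,x1);b=lin(z0,z1)
    return np.r_[np.c_[a,a*0+z0],np.c_[a,a*0+z1],np.c_[b*0+x0,b],np.c_[b*0+x1,b]]
P=np.r_[outline(-110,110,-14,14),outline(-38,38,45,120)]
obs=[(90,162,120,130),(-162,-90,120,130),(150,162,0,130),(-162,-150,0,130),(-162,162,-20,9)]
def clear(y,z,t):   # low end at +Y for t>0
    c,s=np.cos(np.radians(t)),np.sin(np.radians(t))
    y,z,c,s=[v[...,None] for v in np.broadcast_arrays(y,z,c,s)]
    py=y+P[:,0]*c+P[:,1]*s;pz=z-P[:,0]*s+P[:,1]*c;m=np.full(py.shape[:-1],1e3)
    for a,b,d,e in obs:
        q=np.maximum(a-py,py-b);r=np.maximum(d-pz,pz-e)
        m=np.minimum(m,(np.hypot(np.maximum(q,0),np.maximum(r,0))+np.minimum(np.maximum(q,r),0)).min(-1))
    return m
G=np.meshgrid(Y,Z,T,indexing='ij');C=clear(*G);N=C.size;I=np.arange(N).reshape(C.shape)
w=np.where(C>5,1+(12/np.maximum(C,1))**3,np.inf).ravel()
e=[]
for ax in range(3):
    a=np.moveaxis(I,ax,0);e.append(np.c_[a[:-1].ravel(),a[1:].ravel()])
e=np.vstack(e);ww=(w[e[:,0]]+w[e[:,1]])/2;k=np.isfinite(ww);e=e[k];ww=ww[k]
n=lambda y,z,t:I[abs(Y-y).argmin(),abs(Z-z).argmin(),abs(T-t).argmin()]
d,p=dijkstra(coo_matrix((ww,(e[:,0],e[:,1])),(N,N)).tocsr(),directed=False,indices=n(0,235,0),return_predecessors=True)
g=n(0,95.5,0);print(d[g]);path=[]
while g>=0:path.append(g);g=p[g]
path=path[::-1]
for i in path[::2]+[path[-1]]:print(*[x.ravel()[i] for x in G],round(C.ravel()[i],1))
E
python3 plan.py
```

```text
131.78372602252583
0.0 235.5 0.0 91.5
-8.0 235.5 0.0 91.5
-16.0 235.5 0.0 91.5
-24.0 235.5 0.0 91.5
-32.0 235.5 0.0 91.5
-32.0 235.5 4.0 84.9
-32.0 235.5 8.0 77.8
-32.0 235.5 12.0 71.1
-32.0 235.5 16.0 64.9
-32.0 235.5 20.0 59.5
-32.0 235.5 24.0 55.1
-32.0 231.5 26.0 50.1
-32.0 223.5 26.0 43.9
-32.0 215.5 26.0 38.3
-32.0 207.5 26.0 33.7
-32.0 199.5 26.0 30.1
-32.0 191.5 26.0 26.6
-32.0 183.5 26.0 23.1
-32.0 175.5 26.0 19.6
-32.0 167.5 26.0 17.1
-32.0 159.5 26.0 17.0
-32.0 151.5 26.0 17.5
-32.0 143.5 26.0 20.9
-28.0 139.5 26.0 20.7
-24.0 135.5 26.0 19.9
-16.0 135.5 26.0 18.5
-12.0 131.5 26.0 20.4
-8.0 127.5 26.0 19.7
0.0 127.5 26.0 18.8
4.0 123.5 26.0 20.6
8.0 119.5 26.0 19.6
16.0 119.5 26.0 18.9
20.0 115.5 26.0 18.6
24.0 115.5 24.0 17.0
28.0 115.5 22.0 13.5
28.0 111.5 20.0 11.5
28.0 103.5 20.0 9.8
28.0 99.5 18.0 9.1
28.0 95.5 16.0 10.2
28.0 91.5 14.0 11.4
28.0 91.5 10.0 11.2
28.0 91.5 6.0 10.5
28.0 91.5 2.0 11.6
24.0 91.5 0.0 14.5
16.0 91.5 0.0 14.5
8.0 91.5 0.0 14.5
0.0 91.5 0.0 14.5
0.0 95.5 0.0 10.5
```

```bash
sed -i 's/^    return m$/    return np.minimum(m,(pz[...,P[:,1]>40].min(-1)-130))/; s/C>5,/C>MC,/; s/^import numpy as np$/import numpy as np,sys\nMC=float(sys.argv[1])/; s/Y=np.arange(-60,61,4.);Z=np.arange(75.5,240,4.)/Y=np.arange(-60,61,3.);Z=np.arange(74.5,240,3.)/' plan.py
for m in 3 5 6 7 ; do echo "== $m"; python3 plan.py $m | tail -32; done | awk '/==/||$4<25'
```

```text
== 3
-33.0 143.5 26.0 21.7
-30.0 140.5 26.0 21.3
-27.0 137.5 26.0 20.4
-24.0 134.5 26.0 19.0
-18.0 134.5 26.0 20.4
-15.0 131.5 26.0 20.2
-9.0 131.5 26.0 19.1
-6.0 128.5 26.0 20.4
-3.0 125.5 26.0 19.3
3.0 125.5 26.0 19.2
6.0 122.5 26.0 16.3
9.0 122.5 24.0 16.7
12.0 119.5 24.0 15.2
18.0 119.5 24.0 15.2
18.0 116.5 22.0 14.0
24.0 116.5 22.0 14.0
27.0 113.5 22.0 11.0
30.0 113.5 20.0 11.8
30.0 110.5 18.0 11.1
30.0 107.5 16.0 10.3
30.0 107.5 12.0 9.5
30.0 104.5 10.0 9.2
30.0 101.5 8.0 9.1
30.0 98.5 6.0 9.1
30.0 98.5 2.0 9.6
30.0 95.5 0.0 10.0
24.0 95.5 0.0 10.5
18.0 95.5 0.0 10.5
12.0 95.5 0.0 10.5
6.0 95.5 0.0 10.5
0.0 95.5 0.0 10.5
0.0 95.5 0.0 10.5
== 5
-33.0 143.5 26.0 21.7
-30.0 140.5 26.0 21.3
-27.0 137.5 26.0 20.4
-24.0 134.5 26.0 19.0
-18.0 134.5 26.0 20.4
-15.0 131.5 26.0 20.2
-9.0 131.5 26.0 19.1
-6.0 128.5 26.0 20.4
-3.0 125.5 26.0 19.3
3.0 125.5 26.0 19.2
6.0 122.5 26.0 16.3
9.0 122.5 24.0 16.7
12.0 119.5 24.0 15.2
18.0 119.5 24.0 15.2
18.0 116.5 22.0 14.0
24.0 116.5 22.0 14.0
27.0 113.5 22.0 11.0
30.0 113.5 20.0 11.8
30.0 110.5 18.0 11.1
30.0 107.5 16.0 10.3
30.0 107.5 12.0 9.5
[... 811 characters left out ...]
.5 0.0 10.5
0.0 95.5 0.0 10.5
0.0 95.5 0.0 10.5
== 7
-33.0 143.5 26.0 21.7
-30.0 140.5 26.0 21.3
-27.0 137.5 26.0 20.4
-24.0 134.5 26.0 19.0
-18.0 134.5 26.0 20.4
-15.0 131.5 26.0 20.2
-9.0 131.5 26.0 19.1
-6.0 128.5 26.0 20.4
-3.0 125.5 26.0 19.3
3.0 125.5 26.0 19.2
6.0 122.5 26.0 16.3
9.0 122.5 24.0 16.7
12.0 119.5 24.0 15.2
18.0 119.5 24.0 15.2
18.0 116.5 22.0 14.0
24.0 116.5 22.0 14.0
27.0 113.5 22.0 11.0
30.0 113.5 20.0 11.8
30.0 110.5 18.0 11.1
30.0 107.5 16.0 10.3
30.0 107.5 12.0 9.5
30.0 104.5 10.0 9.2
30.0 101.5 8.0 9.1
30.0 98.5 6.0 9.1
30.0 98.5 2.0 9.6
30.0 95.5 0.0 10.0
24.0 95.5 0.0 10.5
18.0 95.5 0.0 10.5
12.0 95.5 0.0 10.5
6.0 95.5 0.0 10.5
0.0 95.5 0.0 10.5
0.0 95.5 0.0 10.5
```

Emit:
apply_moves([
  [0.08,-0.24,-0.1,0,0,0.1,0],
  [0.15,-0.48,-0.2,0,0,0.2,0],
  [0.23,-0.72,-0.2,0,0,0.3,0],
  [0.305,-0.96,-0.2,0,0,0.4,0],
  [0.305,-0.96,-0.2,0,0,0.5,0],
  [0.305,-0.96,-0.2,0,0,0.6,0],
  [0.305,-0.96,-0.2,0,0,0.64,0],
  [0.305,-0.96,-0.2,0,0,0.64,0],
])

```text
time_s: 6.6
tool_pos: [0.4948, 0.1578, 0.2281]
tool_rot: [-179.9, -0.0, 140.8]
force: [0.0, 0.6, -1.6]
grip_width: 0.0217
grasp_force: 35.0
```

Run:
```python
from h import *
print(goal([.4875,-.20,.24],[180,0,86]),env.get_obs()['qpos'])
```

```text
[-1.102e+00 -1.409e+00 -5.800e-02 -1.000e-03  0.000e+00  6.370e-01] [-35.36397024   1.40508997  15.06748754  99.17227857  -0.36030972
  79.57861116  30.5529307 ]
```

Emit:
apply_moves([
  [-0.14,-0.18,-0.03,0,0,0.1,0],
  [-0.28,-0.35,-0.06,0,0,0.2,0],
  [-0.42,-0.53,-0.06,0,0,0.3,0],
  [-0.55,-0.7,-0.06,0,0,0.4,0],
  [-0.55,-0.7,-0.06,0,0,0.5,0],
  [-0.55,-0.7,-0.06,0,0,0.6,0],
  [-0.55,-0.7,-0.06,0,0,0.637,0],
  [-0.55,-0.7,-0.06,0,0,0.637,0],
])

```text
time_s: 7.4
tool_pos: [0.4919, -0.0198, 0.2405]
tool_rot: [-179.9, 0.0, 86.2]
force: [-1.1, 0.5, -1.2]
grip_width: 0.0215
grasp_force: 35.0
```

Run:
```python
from h import *
print(goal([.4875,-.2,.24],[180,0,86]),env.get_obs()['qpos'])
```

```text
[-0.901  0.039  0.003 -0.001  0.     0.002] [-25.26106106  -2.85647758  23.7324348  101.65787943   1.18086868
  81.03178367  -5.58407642]
```

Emit:
apply_moves([
  [-0.22,0.01,0,0,0,0,0],
  [-0.45,0.02,0,0,0,0,0],
  [-0.68,0.03,0,0,0,0,0],
  [-0.9,0.04,0,0,0,0,0],
  [-0.9,0.04,0,0,0,0,0],
  [-0.9,0.04,0,0,0,0,0],
  [-0.9,0.04,0,0,0,0,0],
])

```text
time_s: 8.1
tool_pos: [0.4882, -0.1981, 0.2407]
tool_rot: [-180.0, -0.0, 86.3]
force: [0.5, 0.0, -0.2]
grip_width: 0.0215
grasp_force: 35.0
```

Run:
```python
from h import *
o=env.get_obs();c=viewer.get_calibration('wrist');im=viewer.read_camera('wrist');cv2.imwrite('pics/w3.png',im[:,:,::-1])
print(o['tool_pos'],o['tool_rot'],o['qpos'],c)
for m in masks_of('wrist','batten')[:2]:print(m['conf'],m['location'],cv2.minAreaRect(cv2.findNonZero(m['pixels'].astype('uint8'))))
```

```text
[ 0.48817588 -0.19814836  0.24074304] [-1.79952981e+02 -4.43285659e-02  8.62689518e+01] [-15.06989344   1.70095595  35.34229075  97.71283516  -1.02570296
  80.95866173  16.69166109] {'fov_y': 60.73432447215503, 'cx': 319.4415497651375, 'cy': 196.03202465182505, 'k1': -0.017462240679989825, 'position': array([ 0.49420589, -0.11923108,  0.42925437]), 'orientation': array([-16.54408628,   0.07103749,  -3.6663907 ])}
0.78 [315.4, 148.3] ((318.0, 174.0), (330.0, 54.0), 90.0)
```

View pics/w3.png

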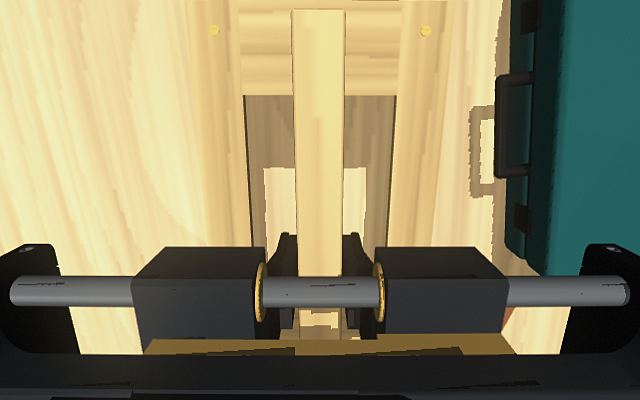

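The wrist view shows the opening's near (+y) edge at row 95 from cols 243 to 396, and the held batten's end at row 10, cols 292–345. I'll compute both.

Run:
```python
from h import *
c=viewer.get_calibration('wrist');o=env.get_obs();t=o['tool_pos']
e=pos(c,[[243.5,95.5],[396,95.5],[251,245],[391,235]],.13);print(e[:,:2].round(4))
b=pos(c,[[292,10],[345,10.5],[297,240],[343.5,240]],t[2]+.0387);print(b[:,:2].round(4))
A=R.from_euler('xyz',o['tool_rot'],degrees=True)
print('end in tool',A.inv().apply(b-t).round(4).tolist())
print('width',np.linalg.norm(b[0]-b[1]))
d=e[1]-e[0];print('yaw',np.degrees(np.arctan2(d[1],d[0])),np.linalg.norm(d))
```

```text
[[ 0.43   -0.1154]
 [ 0.5584 -0.1236]
 [ 0.4199 -0.2524]
 [ 0.5536 -0.2505]]
[[ 0.4853 -0.086 ]
 [ 0.5063 -0.0875]
 [ 0.4793 -0.1845]
 [ 0.5014 -0.1859]]
end in tool [[0.1115, -0.0102, -0.0386], [0.1113, 0.0107, -0.0386], [0.0128, -0.0099, -0.0387], [0.0129, 0.0122, -0.0387]]
width 0.020980523734960982
yaw -3.637177080514518 0.12861284331208914
```

```bash
cat > g.py <<'E'
from h import *
import sys
O=np.array([.4883,-.2097]);W=-3.7
def pose(Y,Z,T):
    B=R.from_euler('xyz',[180,0,W+90],degrees=True)*R.from_rotvec([0,-np.radians(T),0])
    y=np.array([-np.sin(np.radians(W)),np.cos(np.radians(W))])
    return np.r_[O+y*Y/1e3,Z/1e3]-B.apply([.0014,0,-.0247]),B
def where():
    o=env.get_obs();A=R.from_euler('xyz',o['tool_rot'],degrees=True);p=o['tool_pos']+A.apply([.0014,0,-.0247])
    w=np.radians(W);d=p[:2]-O;x=A.apply([1,0,0])
    print('x %.1f Y %.1f Z %.1f tilt %.2f yawerr %.2f'%(1e3*(d[0]*np.cos(w)+d[1]*np.sin(w)),1e3*(-d[0]*np.sin(w)+d[1]*np.cos(w)),1e3*p[2],-np.degrees(np.arcsin(x[2])),np.degrees(np.arctan2(x[1],x[0]))-90-W),o['qpos'].round(0),o['force'].round(1))
def rows(L):
    where();o=env.get_obs();A=R.from_euler('xyz',o['tool_rot'],degrees=True)
    for l in L:
        p,B=pose(*l);print(l,np.round(np.r_[A.inv().apply(p-o['tool_pos'])/.2,(A.inv()*B).as_rotvec()/1.5],3).tolist())
E
python3 -c "
from g import *
rows([(-33,240,0),(-33,235,13),(-33,220,26),(-33,180,26)])"
```

```text
x -0.7 Y 13.1 Z 265.7 tilt -0.03 yawerr -0.00 [-15.   2.  35.  98.  -1.  81.  17.] [-0.2 -0.3 -0.9]
(-33, 240, 0) [-0.231, 0.004, 0.128, -0.0, -0.0, -0.0]
(-33, 235, 13) [-0.258, 0.004, 0.148, -0.0, -0.152, -0.0]
(-33, 220, 26) [-0.284, 0.004, 0.213, -0.0, -0.303, 0.0]
(-33, 180, 26) [-0.284, 0.004, 0.413, -0.0, -0.303, 0.0]
```

Emit:
apply_moves([
  [-0.12,0.004,0.06,0,0,0,0],
  [-0.231,0.004,0.1,0,-0.05,0,0],
  [-0.245,0.004,0.13,0,-0.1,0,0],
  [-0.258,0.004,0.148,0,-0.152,0,0],
  [-0.27,0.004,0.17,0,-0.2,0,0],
  [-0.278,0.004,0.19,0,-0.25,0,0],
  [-0.284,0.004,0.213,0,-0.303,0,0],
  [-0.284,0.004,0.213,0,-0.303,0,0],
  [-0.284,0.004,0.213,0,-0.303,0,0],
  [-0.284,0.004,0.213,0,-0.303,0,0],
])

```text
time_s: 9.2
tool_pos: [0.485, -0.2572, 0.1994]
tool_rot: [179.9, 26.0, 86.0]
force: [-0.1, -0.6, -0.7]
grip_width: 0.0218
grasp_force: 35.0
```

```bash
python3 -c "
from g import *
rows([(-33,200,26),(-33,180,26),(-33,160,26),(-33,143.5,26),(-24,136,26)])"
```

```text
x -0.1 Y -35.5 Z 221.0 tilt 25.97 yawerr -0.32 [-22.   1.  30. 107.  27.  72.  -5.] [-0.1 -0.6 -0.7]
(-33, 200, 26) [0.057, 0.001, 0.089, -0.001, -0.0, -0.003]
(-33, 180, 26) [0.101, 0.001, 0.179, -0.001, -0.0, -0.003]
(-33, 160, 26) [0.145, 0.0, 0.269, -0.001, -0.0, -0.003]
(-33, 143.5, 26) [0.181, 0.0, 0.343, -0.001, -0.0, -0.003]
(-24, 136, 26) [0.238, 0.0, 0.357, -0.001, -0.0, -0.003]
```

Emit:
apply_moves([
  [0.03,0,0.045,0,0,0,0],
  [0.057,0,0.089,0,0,0,0],
  [0.08,0,0.135,0,0,0,0],
  [0.101,0,0.179,0,0,0,0],
  [0.123,0,0.225,0,0,0,0],
  [0.145,0,0.269,0,0,0,0],
  [0.163,0,0.306,0,0,0,0],
  [0.181,0,0.343,0,0,0,0],
  [0.181,0,0.343,0,0,0,0],
  [0.181,0,0.343,0,0,0,0],
])

```text
time_s: 10.2
tool_pos: [0.4851, -0.2542, 0.1211]
tool_rot: [-180.0, 26.1, 86.1]
force: [-0.7, -0.1, -1.2]
grip_width: 0.0218
grasp_force: 35.0
```

Run:
```python
from g import *
rows([(-24,136,26),(-10,131,26),(3,125.5,26),(12,120,24)])
c=viewer.get_calibration('wrist');im=viewer.read_camera('wrist');cv2.imwrite('pics/w4.png',im[:,:,::-1])
```

```text
x -0.3 Y -32.5 Z 142.7 tilt 26.05 yawerr -0.22 [-22.   6.  30. 113.  26.  63.  -8.] [-0.7 -0.1 -1.2]
(-24, 136, 26) [0.053, 0.001, 0.012, -0.001, 0.001, -0.002]
(-10, 131, 26) [0.127, 0.001, 0.003, -0.001, 0.001, -0.002]
(3, 125.5, 26) [0.197, 0.001, -0.001, -0.001, 0.001, -0.002]
(12, 120, 24) [0.254, 0.001, 0.005, -0.001, 0.024, -0.002]
```

View pics/w4.png

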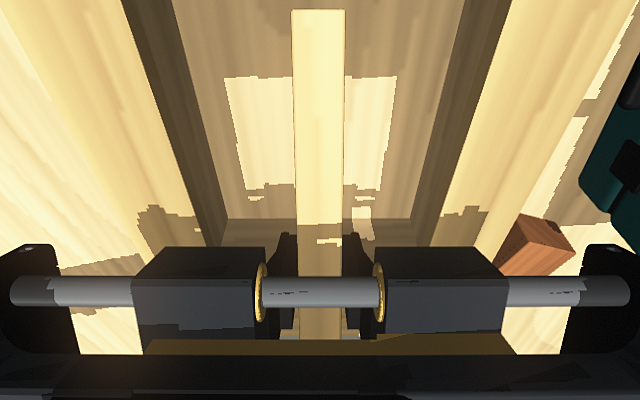

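The low end is inside the opening and centred between the sides (side edges near cols 170 and 470). The batten hasn't slipped: its end is still at row 10. I'll continue.

Emit:
apply_moves([
  [0.027,0,0.007,0,0,0,0],
  [0.053,0,0.012,0,0,0,0],
  [0.09,0,0.008,0,0,0,0],
  [0.127,0,0.003,0,0,0,0],
  [0.16,0,0.001,0,0,0,0],
  [0.197,0,-0.001,0,0,-0.001,0],
  [0.225,0,0.002,0,0.012,-0.001,0],
  [0.254,0,0.005,0,0.024,-0.002,0],
  [0.254,0,0.005,0,0.024,-0.002,0],
  [0.254,0,0.005,0,0.024,-0.002,0],
])

```text
time_s: 11.25
tool_pos: [0.4881, -0.2095, 0.0981]
tool_rot: [-179.9, 24.0, 86.2]
force: [0.5, -0.4, -0.8]
grip_width: 0.0218
grasp_force: 35.0
```

```bash
python3 -c "
from g import *
rows([(18,118,23),(24,116.5,22),(30,113.5,20),(30,110.5,17),(30,107.5,14),(30,104.5,11),(30,101.5,8)])"
```

```text
x -0.2 Y 11.5 Z 120.1 tilt 23.98 yawerr -0.09 [-24.   7.  28. 114.  24.  62. -11.] [ 0.5 -0.4 -0.8]
(18, 118, 23) [0.036, 0.001, -0.004, -0.001, 0.011, -0.001]
(24, 116.5, 22) [0.068, 0.001, -0.009, -0.001, 0.023, -0.001]
(30, 113.5, 20) [0.106, 0.001, -0.007, -0.001, 0.046, -0.001]
(30, 110.5, 17) [0.119, 0.001, 0.006, -0.001, 0.081, -0.001]
(30, 107.5, 14) [0.131, 0.001, 0.019, -0.001, 0.116, -0.001]
(30, 104.5, 11) [0.144, 0.001, 0.032, -0.001, 0.151, -0.001]
(30, 101.5, 8) [0.156, 0.001, 0.044, -0.001, 0.186, -0.001]
```

Emit:
apply_moves([
  [0.036,0,-0.004,0,0.011,-0.001,0],
  [0.068,0,-0.009,0,0.023,-0.001,0],
  [0.106,0,-0.007,0,0.046,-0.001,0],
  [0.106,0,-0.007,0,0.046,-0.001,0],
  [0.112,0,0,0,0.063,-0.001,0],
  [0.119,0,0.006,0,0.081,-0.001,0],
  [0.119,0,0.006,0,0.081,-0.001,0],
  [0.119,0,0.006,0,0.081,-0.001,0],
])

```text
time_s: 12.05
tool_pos: [0.4895, -0.1879, 0.0872]
tool_rot: [-179.9, 17.1, 86.3]
force: [0.4, -1.0, 0.5]
grip_width: 0.0217
grasp_force: 35.0
```

```bash
python3 -c "
from g import *
rows([(30,109,15.5),(30,107.5,14),(30,106,12.5),(30,104.5,11),(30,103,9.5),(30,101.5,8),(30,98.5,4),(30,95.5,0)])"
```

```text
x -0.2 Y 30.4 Z 110.4 tilt 17.05 yawerr 0.02 [-21.   7.  28. 113.  16.  61.  -5.] [ 0.4 -1.   0.5]
(30, 109, 15.5) [0.003, 0.001, 0.008, -0.001, 0.018, 0.0]
(30, 107.5, 14) [0.009, 0.001, 0.015, -0.001, 0.035, 0.0]
(30, 106, 12.5) [0.014, 0.001, 0.022, -0.001, 0.053, 0.0]
(30, 104.5, 11) [0.02, 0.001, 0.029, -0.001, 0.07, 0.0]
(30, 103, 9.5) [0.025, 0.001, 0.036, -0.001, 0.088, 0.0]
(30, 101.5, 8) [0.031, 0.001, 0.043, -0.001, 0.105, 0.0]
(30, 98.5, 4) [0.043, 0.001, 0.056, -0.001, 0.152, 0.0]
(30, 95.5, 0) [0.056, 0.001, 0.069, -0.001, 0.198, 0.0]
```

Emit:
apply_moves([
  [0.003,0,0.008,0,0.018,0,0],
  [0.009,0,0.015,0,0.035,0,0],
  [0.014,0,0.022,0,0.053,0,0],
  [0.02,0,0.029,0,0.07,0,0],
  [0.025,0,0.036,0,0.088,0,0],
  [0.031,0,0.043,0,0.105,0,0],
  [0.031,0,0.043,0,0.105,0,0],
  [0.031,0,0.043,0,0.105,0,0],
])

```text
time_s: 12.85
tool_pos: [0.4896, -0.1842, 0.077]
tool_rot: [-179.9, 8.0, 86.3]
force: [-0.4, -0.2, -1.1]
grip_width: 0.0219
grasp_force: 35.0
```

Run:
```python
from g import *
rows([(30,100,6),(30,98.5,4),(30,97,2),(30,95.5,0),(15,95.5,0),(0,95.5,0)])
im=viewer.read_camera('wrist');cv2.imwrite('pics/w5.png',im[:,:,::-1])
```

```text
x -0.3 Y 30.4 Z 101.3 tilt 8.04 yawerr 0.04 [-16.   7.  30. 112.   5.  60.   7.] [-0.4 -0.2 -1.1]
(30, 100, 6) [0.003, 0.002, 0.007, -0.001, 0.024, 0.0]
(30, 98.5, 4) [0.009, 0.002, 0.014, -0.001, 0.047, 0.0]
(30, 97, 2) [0.014, 0.002, 0.022, -0.001, 0.07, 0.0]
(30, 95.5, 0) [0.019, 0.002, 0.029, -0.001, 0.094, 0.0]
(15, 95.5, 0) [-0.055, 0.002, 0.039, -0.001, 0.094, 0.0]
(0, 95.5, 0) [-0.129, 0.002, 0.05, -0.001, 0.094, 0.0]
```

View pics/w5.png

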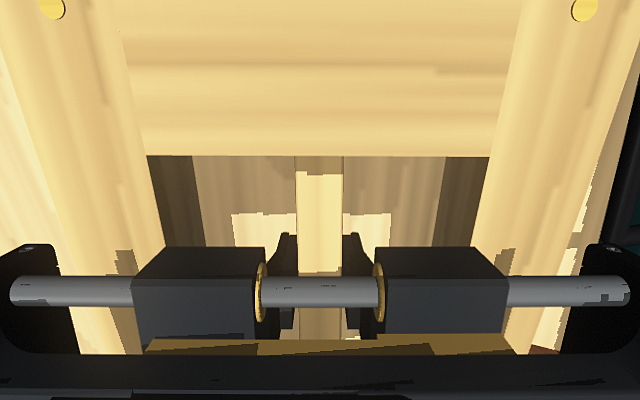

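The low end is tucked under the +y frame piece (edge at row 155), centred between the sides, and no contact force shows. I'll bring it level and centre it.

Emit:
apply_moves([
  [0.003,0.001,0.007,0,0.024,0,0],
  [0.009,0.001,0.014,0,0.047,0,0],
  [0.014,0.002,0.022,0,0.07,0,0],
  [0.019,0.002,0.029,0,0.094,0,0],
  [0.019,0.002,0.029,0,0.094,0,0],
  [0.019,0.002,0.029,0,0.094,0,0],
])

```text
time_s: 13.5
tool_pos: [0.4903, -0.1812, 0.0708]
tool_rot: [-179.9, -0.0, 86.3]
force: [0.2, 0.9, -1.1]
grip_width: 0.0217
grasp_force: 35.0
```

```bash
python3 -c "
from g import *
rows([(20,95.5,0),(10,95.5,0),(0,95.5,0)])"
```

```text
x 0.2 Y 29.9 Z 95.5 tilt -0.04 yawerr 0.03 [-11.   9.  31. 111.  -6.  62.  19.] [ 0.2  0.9 -1.1]
(20, 95.5, 0) [-0.05, -0.001, -0.0, -0.001, -0.0, 0.0]
(10, 95.5, 0) [-0.1, -0.001, -0.0, -0.001, -0.0, 0.0]
(0, 95.5, 0) [-0.15, -0.001, -0.0, -0.001, -0.0, 0.0]
```

Emit:
apply_moves([
  [-0.03,0,0,0,0,0,0],
  [-0.06,0,0,0,0,0,0],
  [-0.09,0,0,0,0,0,0],
  [-0.12,0,0,0,0,0,0],
  [-0.15,0,0,0,0,0,0],
  [-0.15,0,0,0,0,0,0],
  [-0.15,0,0,0,0,0,0],
  [-0.15,0,0,0,0,0,0],
  [-0.15,0,0,0,0,0,0],
  [-0.15,0,0,0,0,0,0],
])

```text
time_s: 14.5
tool_pos: [0.4884, -0.2111, 0.0708]
tool_rot: [-179.9, -0.1, 86.3]
force: [-0.0, -0.6, -1.1]
grip_width: 0.0217
grasp_force: 35.0
```

Run:
```python
from g import *
where()
c=viewer.get_calibration('wrist');im=viewer.read_camera('wrist');s=viewer.read_camera('scene')
a=cv2.resize(im,(480,300));b=cv2.resize(s[160:290,180:360],(400,289))
v=np.zeros((600,480,3),np.uint8);v[:300]=a;v[300:589,:400]=b;cv2.imwrite('pics/f.png',v[:,:,::-1])
```

```text
x 0.3 Y 0.0 Z 95.5 tilt -0.10 yawerr 0.04 [ -9.  11.  32. 109.  -7.  62.  23.] [-0.  -0.6 -1.1]
```

View pics/f.png

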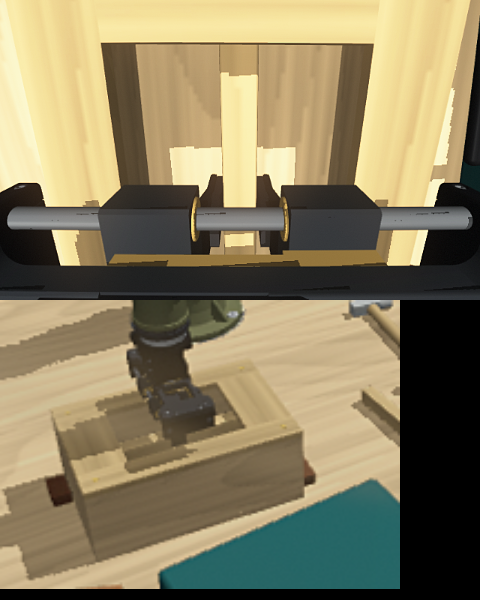

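The batten is level, centred and under the +y frame edge (row 43 of the upper picture), and the force reading shows no contact. I'm handing it in.

```bash
python3 -c "
from h import *
c=viewer.get_calibration('wrist');print(pos(c,[[137,57.5],[500,57.5]],.13).mean(0)-.09*np.array([.0645,.998,0]))
print(env.sign_off())"
```

```text
[ 0.48886525 -0.20919243  0.13      ]
the job is handed in; nothing more can be done
None
```

The long batten is handed in, held level and centred under the opening with both ends tucked under the frame. The last wrist-camera check put the opening's centre within 1 mm of where I aimed, and the force readings stayed at noise level; the judge's verdict wasn't shown.

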